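# Gauge the drill sleeves and sort them

### The job

Raise the tester's display to about 60 degrees from closed and leave it there, then try the sleeves on the gauge pin one by one, in the order in which they stand from left to right as the robot sees them: a sleeve that slides right down onto the deck is good, one that stops part way is a reject. Stand every good sleeve in the deep bin, lowering it in gently instead of dropping it, and stand every reject upright on the shallow tray; do not hammer anything onto the pin, and leave the other things on the bench alone.

Things in the scene. Friction and masses are not known exactly. Their poses are not given: they have to be found in the camera images.
- tester: Bench fit tester, fixed: flat grey case 200 mm (its x) by 380 mm (its y), deck 50 mm high. Origin: centre of its underside. Its front faces its own -x, towards the robot. The display lid lies on the left (+y) part, the gauge pin stands on the right (-y) part.
- pin_foot (a point): Foot of the gauge pin, on its axis, at deck height (50 mm above the table); z up, axes as the tester's. The steel pin is 30 mm in diameter and 70 mm tall above the deck; its top 18 mm taper to 12 mm diameter. A good sleeve (bore 34 mm) slides down until its underside rests on the deck; a reject stops with its underside about 30 mm above the deck.
- display (a joint): Angle of the display lid in rad: 0 closed (flat on the deck), growing as its front edge rises; up to 2.0. Stiff friction hinge: about 4 to 6 N at the handle moves it, and it stays where it is left. It starts between 0 and 0.15. Wanted: 60 degrees (1.05).
- display_hinge (a point): Point on the hinge axis in the middle of the lid's width, at the lid's rear edge. x, y, z turn with the lid: the hinge axis is y and the lid extends towards -x: 190 mm long, 200 mm wide, 12 mm thick.
- display_handle (a point): Middle of the lid's handle: a round steel bar 12 mm in diameter, 98 mm long, parallel to the hinge, 235 mm from the hinge and 45 mm in front of the lid's front edge, held by a post at each end (82 mm free between the posts). About 57 mm above the table when closed.
- sleeve1: Plain aluminium sleeve (thick tube) standing on the bench: 56 mm outside, 64 mm tall, bore 34 mm at both ends, 0.2 to 0.33 kg. Origin: centre of its underside; z along the bore. Some have a narrow ridge hidden half way along the bore; all look alike outside. 3 or 4 sleeves at a start, one may be absent; they stand from left to right (+y to -y) in the order of their numbers.
- sleeve2: Plain aluminium sleeve (thick tube) standing on the bench: 56 mm outside, 64 mm tall, bore 34 mm at both ends, 0.2 to 0.33 kg. Origin: centre of its underside; z along the bore. Some have a narrow ridge hidden half way along the bore; all look alike outside. 3 or 4 sleeves at a start, one may be absent; they stand from left to right (+y to -y) in the order of their numbers.
- sleeve3: Plain aluminium sleeve (thick tube) standing on the bench: 56 mm outside, 64 mm tall, bore 34 mm at both ends, 0.2 to 0.33 kg. Origin: centre of its underside; z along the bore. Some have a narrow ridge hidden half way along the bore; all look alike outside. 3 or 4 sleeves at a start, one may be absent; they stand from left to right (+y to -y) in the order of their numbers.
- sleeve4: Plain aluminium sleeve (thick tube) standing on the bench: 56 mm outside, 64 mm tall, bore 34 mm at both ends, 0.2 to 0.33 kg. Origin: centre of its underside; z along the bore. Some have a narrow ridge hidden half way along the bore; all look alike outside. 3 or 4 sleeves at a start, one may be absent; they stand from left to right (+y to -y) in the order of their numbers.
- bin_in (a point): Centre of the inner floor (5 mm above the table) of the deep black bin, fixed: outside 210 (x) by 130 (y) by 85 mm high, inside 200 by 120 mm and 80 mm deep. x along its length. Three sleeves fit in a row.
- tray_in (a point): Centre of the inner floor (5 mm above the table) of the shallow grey tray, fixed: outside 210 (x) by 130 (y) by 20 mm high, inside 200 by 120 mm. x along its length.
- screwdriver: Bystander: screwdriver, 200 mm, lying behind the sleeves on the bench. Origin under its middle.
- tape: Bystander: white roll of tape, 90 mm across, 24 mm high, lying flat among the sleeves and bins. Origin: centre of its underside.
- spray: Bystander: white bottle 52 mm across, 150 mm tall, standing at the back. Origin: centre of its underside.
Mind the look-alikes: they are no part of the job. Leave any blue or orange look-alike of the sleeve4 alone.

How it is judged:
By the outcome, as a careful person would: the job done as asked, in the order asked, and still so for the second after the job is handed in, with the robot touching nothing.
Of sleeve1, sleeve2, sleeve3, sleeve4 only 3 to 4 are there at a start; the rules pass over those that are not, and their reading is None.
At some moment in a run one of sleeve1, sleeve2, sleeve3, sleeve4 may be knocked a few centimetres aside while the robot is not near it.
It also fails if it takes over 210 s, if anything falls off the work surface, if the arm or the gripper's body presses on something with over 40 N, if the wrist force passes 120 N, or if a joint passes its speed limit or range.

### The arm

A 6-joint arm with a two-finger parallel gripper is mounted at the origin on the work surface. World frame = base frame: x ahead of the robot, y to its left, z up, the work surface at z = 0. Lengths are in mm, angles in rad, forces in N, time in s.
With the tool pointing down it reaches from about 275 to 975 mm from the base axis. Payload 8.4 kg.
Tool frame: the origin (TCP) lies at the very end of the fingers, on their centre line; the grasp point (between the pads) lies 19 mm behind it; z points along the fingers, y is the line along which they close (so a half turn about z gives the same grasp; the last joint's range is limited). The gripper opens to 92 mm and grips with 3 to 60 N. Pads are 20 mm wide; open, the fingers measure 128 mm over their backs; the gripper's body (75 mm by 189 mm) begins 69 mm behind the grasp point.
Start: joints at [1.195, 0.353, 1.633, -0, 1.155, -0.002], TCP at [228.221, 581.844, 214.583] pointing down, gripper open.
Joint ranges: [-2.63, 2.63], [-0.92, 2.1], [0.06, 2.66], [-1.3, 4.44], [0, 2.69], [-3.02, 3.02]. Speed limits (rad/s): [2.22, 2.22, 2.79, 3.14, 3.14, 3.14].

### API

Orientations are given as a unit quaternion [x, y, z, w].
In Python, from plant import monitor, cams, close_job, spotter gives the robot as it stands. The module is installed in compiled form; this text tells all that it offers.
- The arm moves only by the shell command python3 -m handwheel 'ROWS' [FORCE]. ROWS is JSON, a list of rows, each a list of 7 numbers: the opening, from -1 (shut) to 1 (fully open), then the shift along the tool's x, y, z in units of 400 mm (1.0 is 400 mm), then the turn, a rotation vector about the tool's x, y, z in units of 1.5 rad (1.0 is 1.5 rad). In form: [[claw, x, y, z, ax, ay, az], ...]. A call has 1 to 20 rows; each row is the pose to reach, as a shift and turn from the pose commanded when the call began, along the tool's axes at that moment; what a row does not reach only later rows make up. A row lasts 1/10 s, in which the tool goes at most 50 mm and 8.59 degrees, less where a joint would pass 70% of its speed; a pose out of reach is approached as far as the arm can. A call with a number of a shift or a turn outside -1 to 1 is refused whole. A call with a gripper value outside its range is refused whole. The fingers move at their own pace and stop on an object; FORCE is the grip in N (left out, the last holds). Time passes only in rows, so rows that repeat a pose let the fingers close. It gives the time, the measured TCP pose, the force, the opening and the grip force at its end, in the units of the state.
- monitor.sense(): the state, without advancing time (a new reading comes with each control period).
- cams.camera(name): name is "side" or "top"; returns the picture (420x560x3 uint8, red, green, blue); there is no depth.
- cams.camera_params(name): a dict with "intrinsics" (3x3 intrinsics, pixels), "rvec" (rotation vector, rad) and "tvec" (3), from world to camera coordinates, as OpenCV has them. Camera axes: x right, y down, z forward; pixel columns grow to the right and rows downward; lengths in mm; the calibration is good to about 2 mm. A picture is of the moment at which its call begins. camera_params takes no time and is no camera call.
- close_job(): hands the job in; it is judged then, once.
Trained networks look in the newest picture that a camera, given by its name, has taken for a name from the list of things; names that differ only in an ending like _2 or _b are one class to them, and where a whole thing is asked for, a point or a joint stands for the part that bears it (a point fixed in the world has none). Each returns a list of dicts, best first, with "conf" (0 to 1); they miss things now and then, are a little off and sometimes report something else, mostly with a low value. They report only what shows in the picture. A call takes as long as a camera call. They do not tell look-alikes from the thing itself.
- spotter.boxes_of(camera, label): "xy" ([column, row] in pixels, amid what is visible of it).
- spotter.trace(camera, label): "mask" (420x560 bool, what is visible of it) and "xy" ([column, row] in pixels, amid what is visible of it).
The state is a dict: "time": time; "q": joint angles; "joint_velocities": joint speeds; "joint_efforts": joint torques, N m; "eef_pos": TCP position; "tool_rot": TCP orientation; "wrist_force": force on the tool from outside, world axes, zero at the start; "torque": the same for the moment, N m; "grip_width": opening from 0.0 (shut) to 1.0 (fully open); "finger_force": force on a finger pad.
Only numpy, scipy, OpenCV 4.12 (cv2) and the standard library are available. Lean on these libraries where they do the work, as an engineer would, in place of code of your own. Each camera call takes 0.05 s, during which the arm holds its last target. There are 200 camera calls.

## Working session

There is one attempt and no reset: what is moved stays moved. The work goes in short steps, Python scripts to look and compute and a shell command to move; the robot and the scene stay as the last step left them, time stands still between calls to the robot, and variables do not carry over. Pictures are saved under pics/ and viewed, at most 14 in all, crops included, and the job is handed in when it is done.

```bash
mkdir -p pics
cat > h.py <<'E'
import numpy as np, cv2
from plant import monitor, cams, spotter
from scipy.spatial.transform import Rotation as R
def P(n):
    p=cams.camera_params(n); return np.array(p["intrinsics"],float),np.array(p["rvec"],float).ravel(),np.array(p["tvec"],float).ravel()
def back(n,uv,z):
    K,r,t=P(n); M=R.from_rotvec(r).as_matrix(); d=M.T@np.linalg.inv(K)@np.array([uv[0],uv[1],1.]); c=-M.T@t
    return c+d*(z-c[2])/d[2]
def proj(n,p):
    K,r,t=P(n); return cv2.projectPoints(np.array(p,float).reshape(-1,3),r,t,K,None)[0].reshape(-1,2)
def snap(n,f):
    im=cams.camera(n); cv2.imwrite(f"pics/{f}.png",im[:,:,::-1]); return im
E
python3 - <<'E'
from h import *
np.set_printoptions(precision=1,suppress=True)
for n in("top","side"):
    snap(n,n+"0"); K,r,t=P(n); print(n,K[0,0],-R.from_rotvec(r).as_matrix().T@t)
for l in["sleeve1","tester","pin_foot","display_handle","bin_in","tray_in","tape","screwdriver","spray"]:
    for n in("top","side"):
        try:
            print(l,n,[(np.round(d["conf"],2),np.round(d["xy"]).tolist(), back(n,d["xy"],32 if 'sl' in l else 0)[:2].round().tolist()) for d in spotter.boxes_of(n,l)])
        except Exception as e: print(l,n,e)
print(monitor.sense())
E
```

```text
top 475.30082199196346 [ 373.    -9.7 1383.2]
side 497.5210012157115 [ 302.9 -903.   790.1]
sleeve1 top [(np.float64(0.9), [351.0, 298.0], [269.0, -225.0]), (np.float64(0.83), [322.0, 235.0], [445.0, -141.0]), (np.float64(0.64), [277.0, 237.0], [438.0, -14.0]), (np.float64(0.62), [228.0, 228.0], [462.0, 126.0]), (np.float64(0.53), [294.0, 185.0], [587.0, -60.0]), (np.float64(0.53), [361.0, 242.0], [425.0, -254.0])]
sleeve1 side [(np.float64(0.93), [240.0, 238.0], [425.0, -20.0]), (np.float64(0.83), [257.0, 309.0], [413.0, -244.0]), (np.float64(0.81), [257.0, 272.0], [437.0, -142.0]), (np.float64(0.81), [181.0, 317.0], [265.0, -222.0]), (np.float64(0.66), [244.0, 201.0], [464.0, 120.0]), (np.float64(0.55), [303.0, 240.0], [564.0, -68.0])]
tester top [(np.float64(0.75), [175.0, 180.0], [603.0, 288.0]), (np.float64(0.66), [156.0, 192.0], [565.0, 341.0]), (np.float64(0.49), [255.0, 115.0], [803.0, 55.0])]
tester side [(np.float64(0.68), [282.0, 169.0], [608.0, 286.0])]
pin_foot top [(np.float64(0.58), [176.0, 181.0], [599.0, 286.0])]
pin_foot side [(np.float64(0.6), [280.0, 167.0], [607.
[... 679 characters left out ...]
64(0.59), [331.0, 118.0], [797.0, -172.0])]
screwdriver side [(np.float64(0.83), [420.0, 262.0], [808.0, -181.0]), (np.float64(0.17), [356.0, 292.0], [634.0, -228.0])]
spray top [(np.float64(0.96), [258.0, 116.0], [800.0, 47.0])]
spray side [(np.float64(0.81), [378.0, 188.0], [836.0, 119.0])]
{'time': 1.0, 'q': array([ 1.2,  0.4,  1.6,  0. ,  1.2, -0. ]), 'joint_velocities': array([ 0.,  0., -0., -0.,  0., -0.]), 'joint_efforts': array([ -0. , -59.4, -33.5,   0.1,   0. ,  -0. ]), 'eef_pos': array([228.2, 581.9, 214.6]), 'tool_rot': array([0.2, 1. , 0. , 0. ]), 'wrist_force': array([-1.2,  0.1,  0.9]), 'torque': array([ 0. ,  0. , -0.1]), 'finger_force': 0.0, 'grip_width': 0.9960253344960299}
```

View pics/top0.png

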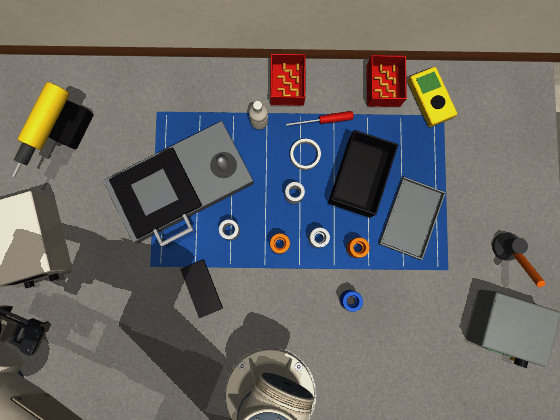

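View pics/side0.png

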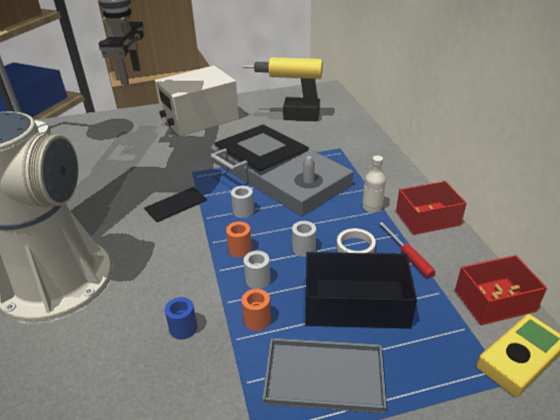

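The top view shows three white sleeves at about (228,229), (294,191) and (319,237). The orange and blue ones at (280,242), (358,246) and (351,300) are look-alikes. The tester is turned about 25°, with its handle at (174,231) and its pin at (224,160). Next I zoom in on the tester.

Run:
```python
import cv2
a=cv2.imread('pics/top0.png')[112:252,95:265]; cv2.imwrite('pics/ct.png',cv2.resize(a,None,fx=4.5,fy=4,interpolation=cv2.INTER_CUBIC)[:, :])
a=cv2.imread('pics/side0.png')[118:218,195:365]; cv2.imwrite('pics/cs.png',cv2.resize(a,None,fx=4,fy=4,interpolation=cv2.INTER_CUBIC))
```

```text
(no output)
```

View pics/ct.png

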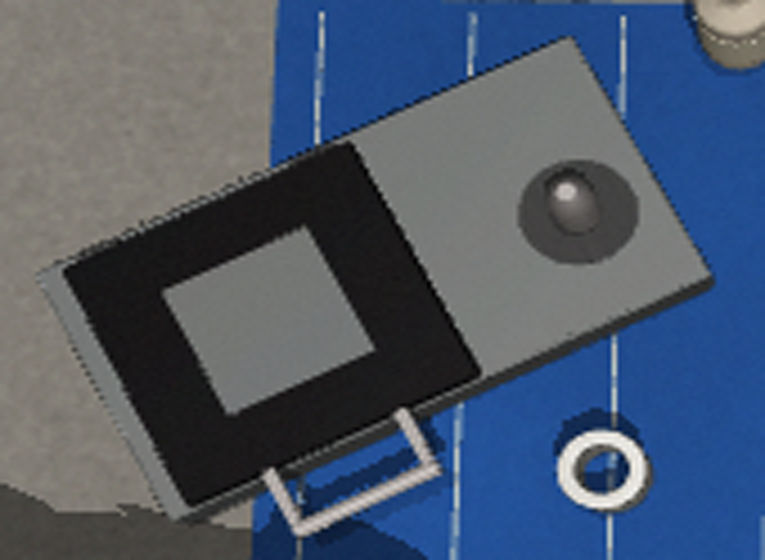

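View pics/cs.png

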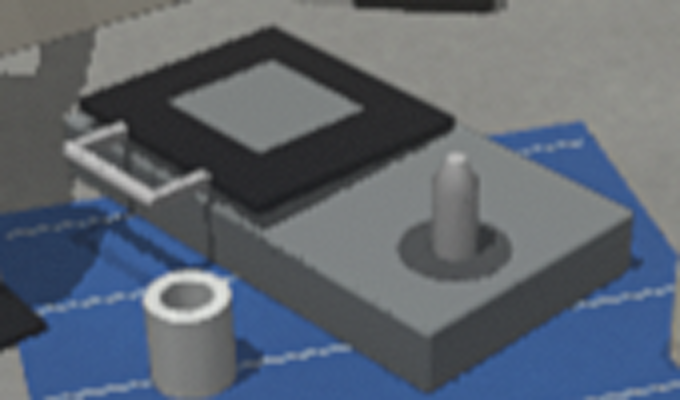

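Top crop, in pixels: deck corners at (571,38), (713,278), (40,276) and (178,520), pin disc at (578,212), handle bar from (300,528) to (436,470). Side crop: front-right corner (430,335), back-right (632,213), disc (455,248), pin tip (457,157), bar mid (112,172). I'll triangulate from these.

```bash
cat >> h.py <<'E'
def cyl(x,y,z=0,r=28,h=64):
    a=np.linspace(0,2*np.pi,60); c=np.c_[x+r*np.cos(a),y+r*np.sin(a)]
    return np.vstack([np.c_[c,0*a+z],np.c_[c,0*a+z+h]])
def cpix(n,p):
    h=cv2.convexHull(proj(n,p).astype(np.float32)); M=cv2.moments(h); return np.array([M['m10']/M['m00'],M['m01']/M['m00']]),M['m00']
def fitcyl(n,c,z=0):
    from scipy.optimize import fsolve
    x0=back(n,c,z+32)[:2]
    return fsolve(lambda q:cpix(n,cyl(q[0],q[1],z))[0]-c,x0)
def sleeves(z=0):
    """all cylinder-like masks, both cameras: camera, conf, xy world, area ratio, colour"""
    for n in("top","side"):
        im=cams.camera(n)
        for d in spotter.trace(n,"sleeve1"):
            m=d["mask"].astype(bool); ys,xs=np.nonzero(m)
            p=fitcyl(n,np.array([xs.mean(),ys.mean()]),z)
            print(n,round(d["conf"],2),p.round(1),"ratio",round(m.sum()/cpix(n,cyl(*p,z))[1],2),np.median(im[m],0))
def tri(pts):
    from scipy.optimize import least_squares
    s=least_squares(lambda X:np.concatenate([proj(n,X)[0]-uv for n,uv in pts]),[500,0,50]); return s.x,s.fun
E
python3 - <<'E'
from h import *
np.set_printoptions(precision=1,suppress=True)
T=lambda x,y:np.array([(x+.5)/4.5-.5+95,(y+.5)/4-.5+112]); S=lambda x,y:np.array([(x+.5)/4-.5+195,(y+.5)/4-.5+118])
for k,c in dict(BR=T(571,38),FR=T(713,278),BL=T(40,276),FL=T(178,520),disc=T(578,212)).items(): print(k,back("top",c,50))
for k,c in dict(FR=S(430,335),BR=S(632,213),disc=S(455,248)).items(): print('s',k,back("side",c,50))
print("tip z120",back("top",T(566,190),119),back("side",S(457,157),119))
print("bar top", tri([("top",T(368,499)),("side",S(112,172))]), [back("top",T(*p),57) for p in((300,528),(436,470))])
print("bar side z57",[back("side",S(*p),57) for p in((70,150),(150,196))])
sleeves()
for l in("bin_in","tray_in"):
  for n in("top","side"):
    for d in spotter.trace(n,l)[:1]:
        m=d["mask"].astype(np.uint8); h=max(cv2.findContours(m,0,2)[0],key=cv2.contourArea); 
        q=cv2.approxPolyDP(cv2.convexHull(h),5,True)[:,0]
        print(l,n,d["conf"],q.tolist(),[back(n,c,85 if l[0]=='b' else 20)[:2].round().tolist() for c in q])
E
```

```text
BR [768.4 149.3  50. ]
FR [594.7  55.2  50. ]
BL [590.4 479.1  50. ]
FL [419.1 384.2  50. ]
disc [641.1 141.6  50. ]
s FR [598.4  53.   50. ]
s BR [769.7 146.5  50. ]
s disc [642.5 140.9  50. ]
tip z120 [642.3 141.3 119. ] [643.4 142.5 119. ]
bar top (array([434.9, 261.7,  74.7]), array([ 0. , -0.3, -0.3,  0. ])) [array([414.3, 306.7,  57. ]), array([455.6, 224.1,  57. ])]
bar side z57 [array([415.4, 328.5,  57. ]), array([458.7, 252.1,  57. ])]
top 0.85 [ 411.2 -244.3] ratio 0.85 [224. 118.  28.]
top 0.77 [457.  121.9] ratio 0.61 [221. 218. 212.]
top 0.71 [421.  -22.4] ratio 0.94 [230. 121.  31.]
top 0.62 [ 263.1 -223.1] ratio 0.77 [ 42.  92. 199.]
top 0.58 [566.  -62.5] ratio 0.86 [175. 178. 174.]
top 0.57 [ 436.9 -131.9] ratio 0.75 [223. 220. 214.]
side 0.98 [566.8 -61.8] ratio 0.94 [124. 125. 125.]
side 0.97 [458.3 119.4] ratio 0.94 [121. 122. 122.]
side 0.97 [421.4 -23.8] ratio 0.9 [145.  80.  54.]
side 0.84 [ 411.6 -244.3] ratio 0.99 [145.  80.  53.]
side 0.83 [ 438.7 -136.6] ratio 0.88 [123. 124. 124.]
side 0.71 [ 264.8 -224.4] ratio 0.98 [ 45.  62. 109.]
bin_in top 0.93 [[354, 130], [397, 144], [370, 217], [328, 203]] [[738.0, -227.0], [699.0, -347.0], [493.0, -269.0], [531.0, -154.0]]
bin_in side 0.78 [[308, 253], [405, 254], [416, 295], [411, 327], [306, 326]] [[543.0, -169.0], [735.0, -229.0], [704.0, -339.0], [660.0, -406.0], [482.0, -353.0]]
tray_in top 0.56 [[403, 177], [444, 192], [421, 258], [380, 243]] [[618.0, -379.0], [575.0, -498.0], [384.0, -427.0], [425.0, -310.0]]
tray_in side 0.76 [[271, 341], [380, 345], [384, 412], [265, 404]] [[424.0, -318.0], [618.0, -383.0], [569.0, -510.0], [382.0, -442.0]]h.py:21: RuntimeWarning: The iteration is not making good progress, as measured by the 
 improvement from the last ten iterations.
  return fsolve(lambda q:cpix(n,cyl(q[0],q[1],z))[0]-c,x0)
```

```bash
cat >> h.py <<'E'
S0=(1.195,np.deg2rad(90)) # q1 at start, filled below
def go(wps):
    """wps: list of (x,y,z,closing yaw deg or None) TCP targets, tool down; prints shift/turn rows from now"""
    s=monitor.sense(); p0=np.array(s["eef_pos"]); R0=R.from_quat(s["tool_rot"]); M=R0.as_matrix()
    ps_now=np.arctan2(M[1,1],M[0,1]); w=lambda a:(a+np.pi/2)%np.pi-np.pi/2
    print("t",round(s["time"],2),"tcp",p0.round(1),"close yaw",round(np.degrees(ps_now),1),"q",np.array(s["q"]).round(2),"F",np.array(s["wrist_force"]).round(1),"grip",round(s["grip_width"]*92,1),round(s["finger_force"],1))
    for x,y,z,ps in wps:
        if ps is None: Rt=R0
        else:
            q1=np.arctan2(y,x); ref=q1-1.195+PS0          # yaw at which joint 6 would be ~0
            a=ref+w(np.deg2rad(ps)-ref); yv=np.array([np.cos(a),np.sin(a),0]); zv=np.array([0,0,-1.])
            Rt=R.from_matrix(np.c_[np.cross(yv,zv),yv,zv])
        d=M.T@(np.array([x,y,z])-p0)/400; rv=(R0.inv()*Rt).as_rotvec()/1.5
        print((x,y,z,ps),"->",d.round(3).tolist(),rv.round(3).tolist())
E
python3 - <<'E'
from plant import monitor
from scipy.spatial.transform import Rotation as R
import numpy as np
M=R.from_quat(monitor.sense()["tool_rot"]).as_matrix(); a=np.arctan2(M[1,1],M[0,1]); print(M.round(3),a)
open('h.py','a').write(f"PS0={a}\n")
import h; h.go([(435,262,150,28.5),(435,262,56,28.5)])
E
```

```text
[[-0.931  0.365 -0.   ]
 [ 0.365  0.931 -0.   ]
 [-0.    -0.    -1.   ]] 1.1969728354744784
t 1.4 tcp [228.3 581.8 214.6] close yaw 68.6 q [ 1.19  0.35  1.63 -0.    1.16 -0.  ] F [ 0.2 -0.1  0.1] grip 92.0 0.0
(435, 262, 150, 28.5) -> [-0.773, -0.556, 0.161] [-0.0, 0.0, 0.466]
(435, 262, 56, 28.5) -> [-0.773, -0.556, 0.396] [-0.0, 0.0, 0.466]
```

```bash
python3 -m handwheel '[[-0.35,-0.773,-0.556,0.161,0,0,0.466],[-0.35,-0.773,-0.556,0.161,0,0,0.466],[-0.35,-0.773,-0.556,0.161,0,0,0.466],[-0.35,-0.773,-0.556,0.161,0,0,0.466],[-0.35,-0.773,-0.556,0.161,0,0,0.466],[-0.35,-0.773,-0.556,0.161,0,0,0.466],[-0.35,-0.773,-0.556,0.161,0,0,0.466],[-0.35,-0.773,-0.556,0.161,0,0,0.466],[-0.35,-0.773,-0.556,0.161,0,0,0.466],[-0.35,-0.773,-0.556,0.161,0,0,0.466],[-0.35,-0.773,-0.556,0.161,0,0,0.466],[-0.35,-0.773,-0.556,0.161,0,0,0.466],[-0.35,-0.773,-0.556,0.161,0,0,0.466]]' 30
python3 - <<'E'
from h import *
snap("side","s1"); snap("top","t1")
a=cv2.imread('pics/side0.png');a=cv2.imread('pics/s1.png')[60:220,180:380]; cv2.imwrite('pics/s1c.png',cv2.resize(a,None,fx=3.5,fy=3.5,interpolation=cv2.INTER_CUBIC))
go([(435,262,56,28.5)])
E
```

```text
time: 2.7
eef_pos: [434.5, 262.9, 150.4]
tool_rot: [0.51, 0.86, 0.0, 0.0]
wrist_force: [-0.2, -0.7, 0.8]
grip_width: 0.329
finger_force: 0.0
t 2.8 tcp [434.5 262.6 150.3] close yaw 28.6 q [0.54 0.25 1.94 0.   0.95 0.04] F [ 0.6 -0.3 -0.3] grip 30.2 0.0
(435, 262, 56, 28.5) -> [-0.002, 0.0, 0.236] [0.0, -0.0, 0.001]
```

View pics/s1c.png

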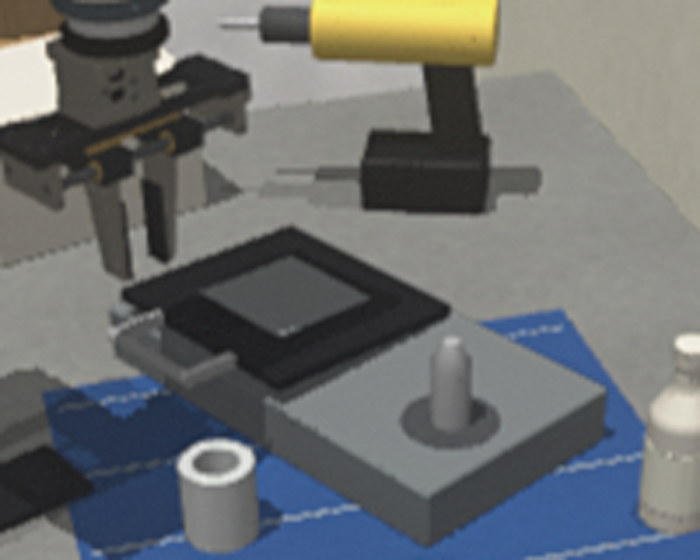

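The fingers are centred over the handle: tips near crop (140,265), bar near (165,355). I'll descend and grip.

```bash
python3 -m handwheel '[[-0.35,0,0,0.06,0,0,0],[-0.35,0,0,0.12,0,0,0],[-0.35,0,0,0.18,0,0,0],[-0.35,0,0,0.236,0,0,0],[-0.35,0,0,0.236,0,0,0],[-0.35,0,0,0.236,0,0,0],[-1,0,0,0.236,0,0,0],[-1,0,0,0.236,0,0,0],[-1,0,0,0.236,0,0,0],[-1,0,0,0.236,0,0,0],[-1,0,0,0.236,0,0,0]]' 30
python3 - <<'E'
from h import *
c,s_=np.cos(np.deg2rad(28.5)),np.sin(np.deg2rad(28.5))
p=monitor.sense()["eef_pos"]; a0=0.075
hx,hy=p[0]+235*np.cos(a0)*c,p[1]+235*np.cos(a0)*s_; zc=p[2]-235*np.sin(a0)
go([(hx-235*np.cos(a)*c,hy-235*np.cos(a)*s_,zc+235*np.sin(a),None) for a in np.linspace(a0,1.05,11)[1:]])
E
```

```text
time: 3.9
eef_pos: [434.6, 261.8, 56.1]
tool_rot: [0.511, 0.86, -0.0, -0.0]
wrist_force: [-3.3, -0.5, 1.4]
grip_width: 0.119
finger_force: 30.0
t 3.9 tcp [434.6 261.8  56.1] close yaw 28.5 q [0.54 0.39 2.01 0.   0.74 0.04] F [-3.3 -0.5  1.4] grip 10.9 30.0
(np.float64(437.0576817679487), np.float64(263.1529188967323), np.float64(78.78670368102968), None) -> [0.0, 0.007, -0.057] [0.0, 0.0, 0.0]
(np.float64(441.47474072034095), np.float64(265.5511862305726), np.float64(101.1318330679816), None) -> [0.0, 0.02, -0.113] [0.0, 0.0, 0.0]
(np.float64(447.78242441144056), np.float64(268.97597904217156), np.float64(122.881564651699), None) -> [0.0, 0.038, -0.167] [0.0, 0.0, 0.0]
(np.float64(455.9208179095875), np.float64(273.39476617789086), np.float64(143.82930378583038), None) -> [0.0, 0.061, -0.219] [0.0, 0.0, 0.0]
(np.float64(465.8126168802364), np.float64(278.7655748086823), np.float64(163.776073727071), None) -> [-0.0, 0.089, -0.269] [0.0, 0.0, 0.0]
(np.float64(477.36386187831306), np.float64(285.037389118308), np.float64(182.5324056598632), None) -> [-0.0, 0.122, -0.316] [0.0, 0.0, 0.0]
(np.float64(490.4648308428296), np.float64(292.15063488837853), np.float64(199.9201384079372), None) -> [-0.0, 0.159, -0.36] [0.0, 0.0, 0.0]
(np.float64(504.99108131620136), np.float64(300.0377453772713), np.float64(215.77411073773405), None) -> [-0.0, 0.2, -0.399] [0.0, 0.0, 0.0]
(np.float64(520.804632488513), np.float64(308.62380311780197), np.float64(229.94373017899113), None) -> [-0.0, 0.245, -0.435] [0.0, 0.0, 0.0]
(np.float64(537.7552758388259), np.float64(317.8272515373927), np.float64(242.29440346070027), None) -> [-0.0, 0.293, -0.466] [0.0, 0.0, 0.0]
```

```bash
python3 -m handwheel '[[-1,0,0.003,-0.028,0,0,0],[-1,0,0.007,-0.057,0,0,0],[-1,0,0.013,-0.085,0,0,0],[-1,0,0.02,-0.113,0,0,0],[-1,0,0.029,-0.14,0,0,0],[-1,0,0.038,-0.167,0,0,0],[-1,0,0.049,-0.193,0,0,0],[-1,0,0.061,-0.219,0,0,0],[-1,0,0.075,-0.244,0,0,0],[-1,0,0.089,-0.269,0,0,0],[-1,0,0.105,-0.293,0,0,0],[-1,0,0.122,-0.316,0,0,0],[-1,0,0.14,-0.338,0,0,0],[-1,0,0.159,-0.36,0,0,0],[-1,0,0.2,-0.399,0,0,0],[-1,0,0.222,-0.417,0,0,0],[-1,0,0.245,-0.435,0,0,0],[-1,0,0.269,-0.451,0,0,0],[-1,0,0.293,-0.466,0,0,0],[-1,0,0.293,-0.466,0,0,0]]'
python3 - <<'E'
from h import *
a=snap("side","s2")[40:220,170:390]; cv2.imwrite('pics/s2c.png',cv2.resize(a[:,:,::-1],None,fx=3,fy=3,interpolation=cv2.INTER_CUBIC))
go([])
E
```

```text
time: 5.9
eef_pos: [539.6, 318.2, 245.3]
tool_rot: [0.511, 0.86, 0.001, 0.001]
wrist_force: [-4.5, -3.4, 13.0]
grip_width: 0.12
finger_force: 30.0
t 5.95 tcp [539.5 318.2 245.3] close yaw 28.5 q [ 0.53  0.33  1.6  -0.    1.21  0.03] F [-4.  -3.3 11.9] grip 11.4 30.0
```

View pics/s2c.png

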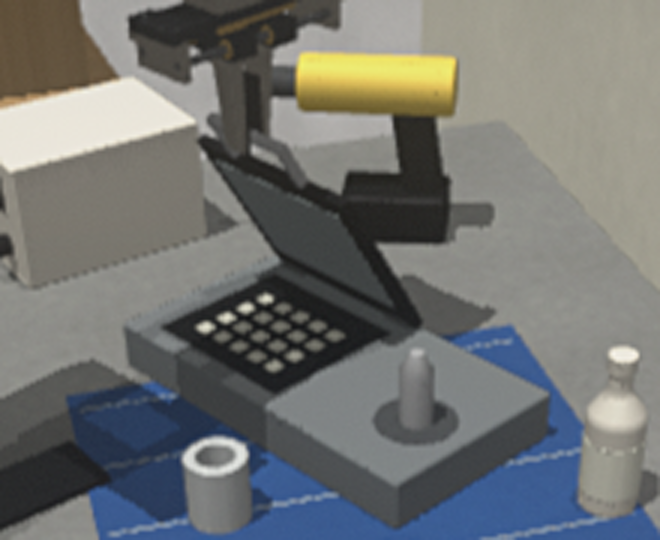

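The display stands at about 1.06 rad by the chord geometry. I'll release it, lift, and move to a point from which both cameras can see.

```bash
python3 -m handwheel '[[-0.4,0,0,0,0,0,0],[-0.4,0,0,0,0,0,0],[-0.4,0,0,0,0,0,0],[-0.4,0,0,-0.05,0,0,0],[-0.4,0,0,-0.1,0,0,0],[-0.4,0,0,-0.15,0,0,0],[-0.4,0,-0.1,-0.15,0,0,0],[0.6,0,-0.2,-0.15,0,0,0],[0.6,0,-0.3,-0.15,0,0,0],[0.6,0,-0.4,-0.15,0,0,0],[0.6,0,-0.5,-0.15,0,0,0],[0.6,0,-0.5,-0.15,0,0,0],[0.6,0,-0.5,-0.15,0,0,0]]'
python3 - <<'E'
from h import *
np.set_printoptions(precision=1,suppress=True)
sleeves()
snap("side","s3"); snap("top","t3")
a=cv2.imread('pics/s3.png')[60:220,180:380]; cv2.imwrite('pics/s3c.png',cv2.resize(a,None,fx=3.5,fy=3.5,interpolation=cv2.INTER_CUBIC))
go([(457.5,120.5,150,28.5),(457.5,120.5,26,28.5)])
E
```

```text
time: 7.25
eef_pos: [362.5, 222.6, 302.9]
tool_rot: [0.511, 0.86, 0.001, 0.001]
wrist_force: [-0.2, 0.6, 1.0]
grip_width: 0.79
finger_force: 0.0
top 0.89 [ 262.1 -223.1] ratio 0.72 [ 44.  95. 202.]
top 0.75 [ 411.4 -242.2] ratio 1.07 [151.  82.  30.]
top 0.71 [458.7 121. ] ratio 0.83 [205.  203.  196.5]
top 0.68 [419.6 -21.5] ratio 0.73 [230. 131.  30.]
top 0.57 [ 438.2 -133.1] ratio 0.85 [211.  208.5 202.5]
side 0.87 [421.  -23.8] ratio 0.98 [147.  81.  54.]
side 0.78 [ 439.5 -134.5] ratio 0.99 [125. 126. 126.]
side 0.77 [458.1 120.7] ratio 1.02 [122. 123. 123.]
side 0.74 [ 265.  -225.4] ratio 0.95 [ 45.  62. 110.]
side 0.7 [566.7 -60. ] ratio 0.99 [125. 127. 127.]
side 0.65 [ 412.9 -243.8] ratio 0.9 [147.  81.  54.]
t 7.55 tcp [362.8 222.7 301.9] close yaw 28.5 q [ 0.6 -0.1  1.9 -0.   1.3  0.1] F [-0.4  0.2 -0.5] grip 73.7 0.0
(457.5, 120.5, 150, 28.5) -> [-0.338, 0.086, 0.38] [-0.0, 0.0, 0.0]
(457.5, 120.5, 26, 28.5) -> [-0.337, 0.086, 0.69] [-0.0, 0.0, 0.0]
```

View pics/s3c.png

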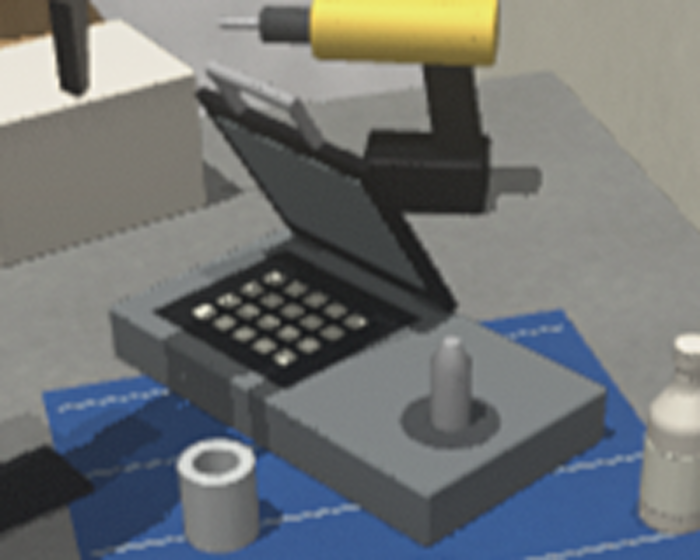

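The lid stands free in the raised position, with the bar mid near crop (253,89). Next is sleeve1.

```bash
python3 - <<'E'
from h import *
print(proj("side",[539.5,318.2,264.3]),"vs 252.3 85.4")
E
python3 -m handwheel '[[0.65,-0.338,0.086,0.1,0,0,0],[0.65,-0.338,0.086,0.2,0,0,0],[0.65,-0.338,0.088,0.3,0,0,0],[0.65,-0.338,0.088,0.38,0,0,0],[0.65,-0.338,0.088,0.42,0,0,0],[0.65,-0.338,0.088,0.47,0,0,0],[0.65,-0.338,0.088,0.52,0,0,0],[0.65,-0.338,0.088,0.56,0,0,0],[0.65,-0.338,0.088,0.6,0,0,0],[0.65,-0.338,0.088,0.64,0,0,0],[0.65,-0.338,0.088,0.67,0,0,0],[0.65,-0.338,0.088,0.69,0,0,0],[0.65,-0.338,0.088,0.69,0,0,0],[0.65,-0.338,0.088,0.69,0,0,0],[-0.1,-0.338,0.088,0.69,0,0,0],[-0.1,-0.338,0.088,0.69,0,0,0],[-0.1,-0.338,0.088,0.69,0,0,0],[-0.1,-0.338,0.088,0.69,0,0,0],[-0.1,-0.338,0.088,0.69,0,0,0],[-0.1,-0.338,0.088,0.69,0,0,0]]' 15
python3 - <<'E'
from h import *
go([(458,121,180,28.5),(642.3,141.5,180,28.5),(642.3,141.5,152,28.5)])
E
```

```text
[[251.34699355  81.42154639]] vs 252.3 85.4
time: 9.55
eef_pos: [457.9, 120.4, 26.7]
tool_rot: [0.511, 0.86, 0.0, 0.0]
wrist_force: [-2.4, -0.2, 7.1]
grip_width: 0.607
finger_force: 15.0
t 9.55 tcp [457.9 120.4  26.7] close yaw 28.5 q [ 0.25  0.4   2.09 -0.    0.64 -0.24] F [-2.4 -0.2  7.1] grip 55.9 15.0
(458, 121, 180, 28.5) -> [0.001, 0.001, -0.383] [0.0, 0.0, 0.0]
(642.3, 141.5, 180, 28.5) -> [-0.174, 0.43, -0.383] [0.0, 0.0, 0.0]
(642.3, 141.5, 152, 28.5) -> [-0.174, 0.43, -0.313] [0.0, 0.0, 0.0]
```

```bash
python3 -m handwheel '[[-0.1,0,0,-0.1,0,0,0],[-0.1,0,0,-0.2,0,0,0],[-0.1,0,0,-0.3,0,0,0],[-0.1,0,0,-0.383,0,0,0],[-0.1,-0.04,0.1,-0.383,0,0,0],[-0.1,-0.08,0.2,-0.383,0,0,0],[-0.1,-0.12,0.3,-0.383,0,0,0],[-0.1,-0.16,0.4,-0.383,0,0,0],[-0.1,-0.174,0.43,-0.383,0,0,0],[-0.1,-0.174,0.43,-0.383,0,0,0],[-0.1,-0.174,0.43,-0.34,0,0,0],[-0.1,-0.174,0.43,-0.34,0,0,0],[-0.1,-0.174,0.43,-0.34,0,0,0]]'
python3 - <<'E'
from h import *
from scipy.optimize import minimize_scalar
snap("top","t4");snap("side","s4")
a=cv2.imread('pics/s4.png')[50:220,160:380]; b=cv2.imread('pics/t4.png')[100:250,90:290]
cv2.imwrite('pics/c4.png',np.hstack([cv2.resize(a,(440,340)),cv2.resize(b,(360,340))]))
c,s_=np.cos(np.deg2rad(28.5)),np.sin(np.deg2rad(28.5)); hx,hy=434.8+234.4*c,262+234.4*s_
for A in(0.95,1.0,1.05,1.1): print(A,proj("side",[hx-235*np.cos(A)*c,hy-235*np.cos(A)*s_,57.5+235*np.sin(A)]),proj("top",[hx-235*np.cos(A)*c,hy-235*np.cos(A)*s_,57.5+235*np.sin(A)]))
for n in("top","side"): print(n,[(d["conf"],d["xy"]) for d in spotter.boxes_of(n,"display_handle")])
go([(642.3,141.5,160,28.5),(642.3,141.5,115,28.5),(642.3,141.5,110,28.5)])
E
```

```text
time: 10.85
eef_pos: [640.6, 141.2, 161.9]
tool_rot: [0.511, 0.86, -0.001, -0.001]
wrist_force: [-0.0, -0.2, -2.3]
grip_width: 0.614
finger_force: 15.0
0.95 [[245.43392227  89.45869987]] [[143.30891486 196.51074795]]
1.0 [[248.10661796  85.94995225]] [[140.76885581 192.57872308]]
1.05 [[250.87786479  82.59118674]] [[138.20470476 188.52209708]]
1.1 [[253.73738131  79.39390747]] [[135.6261922  184.35509791]]
top [(0.74, [131.6, 178.0])]
side [(0.88, [265.6, 105.6])]
t 11.05 tcp [642.  141.5 163.1] close yaw 28.5 q [ 0.21  0.45  1.61 -0.    1.08 -0.28] F [-0.9  0.2 -1.2] grip 56.2 15.0
(642.3, 141.5, 160, 28.5) -> [-0.0, 0.001, 0.008] [0.001, 0.0, 0.0]
(642.3, 141.5, 115, 28.5) -> [-0.0, 0.0, 0.12] [0.001, 0.0, 0.0]
(642.3, 141.5, 110, 28.5) -> [-0.0, 0.0, 0.133] [0.001, 0.0, 0.0]
```

View pics/c4.png

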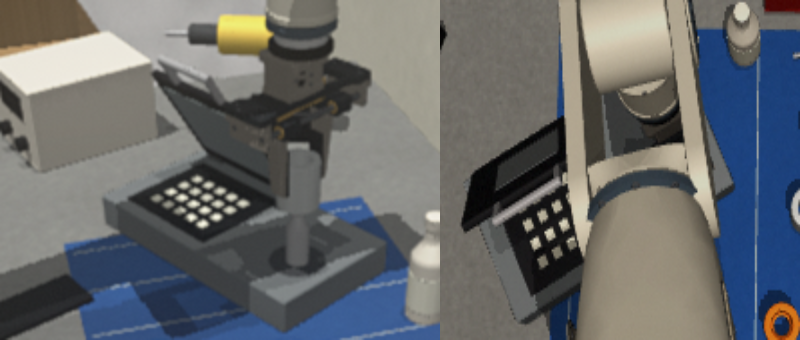

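```bash
python3 - <<'E'
from h import *
c,a=cpix("side",cyl(642.3,141.5,136.5)); im=cams.camera("side")
for d in spotter.trace("side","sleeve1"):
    m=d["mask"]; ys,xs=np.nonzero(m); 
    if 250<xs.mean()<350: print(d["conf"],xs.mean(),ys.mean(),m.sum(),"expected",c,a, fitcyl("side",np.array([xs.mean(),ys.mean()]),136.5))
E
python3 -m handwheel '[[-0.1,0,0,0.02,0,0,0],[-0.1,0,0,0.035,0,0,0],[-0.1,0,0,0.05,0,0,0],[-0.1,0,0,0.06,0,0,0],[-0.1,0,0,0.07,0,0,0],[-0.1,0,0,0.08,0,0,0],[-0.1,0,0,0.09,0,0,0],[-0.1,0,0,0.09,0,0,0]]'
```

```text
0.94 311.46990291262136 141.0873786407767 515 expected [308.86079976 140.03461869] 701.2358662899351 [646.91209746 134.56020934]
0.82 256.0554474708171 309.72665369649803 1028 expected [308.86079976 140.03461869] 701.2358662899351 [ 392.19401266 -363.61863294]
0.69 257.04587155963304 269.76376146788994 872 expected [308.86079976 140.03461869] 701.2358662899351 [ 414.50860042 -273.28912284]
0.58 303.74929577464786 238.2394366197183 710 expected [308.86079976 140.03461869] 701.2358662899351 [ 519.36065852 -214.61613503]
0.44 279.26883986117997 159.65505701536935 8068 expected [308.86079976 140.03461869] 701.2358662899351 [547.61800225  73.45503997]
time: 11.95
eef_pos: [641.6, 141.3, 125.5]
tool_rot: [0.511, 0.86, -0.0, -0.0]
wrist_force: [0.0, -0.4, -2.2]
grip_width: 0.613
finger_force: 15.0h.py:21: RuntimeWarning: The iteration is not making good progress, as measured by the 
 improvement from the last ten iterations.
  return fsolve(lambda q:cpix(n,cyl(q[0],q[1],z))[0]-c,x0)
```

```bash
python3 -m handwheel '[[-0.1,0,0,0.015,0,0,0],[-0.1,0,0,0.03,0,0,0],[-0.1,0,0,0.042,0,0,0],[-0.1,0,0,0.047,0,0,0],[-0.1,0,0,0.052,0,0,0],[-0.1,0,0,0.057,0,0,0],[-0.1,0,0,0.057,0,0,0]]'
```

```text
time: 12.65
eef_pos: [641.9, 141.4, 103.2]
tool_rot: [0.511, 0.86, -0.0, -0.0]
wrist_force: [0.5, -0.4, -1.6]
grip_width: 0.61
finger_force: 15.0
```

```bash
python3 -m handwheel '[[-0.1,0,0,0.01,0,0,0],[-0.1,0,0,0.02,0,0,0],[-0.1,0,0,0.03,0,0,0],[-0.1,0,0,0.04,0,0,0],[-0.1,0,0,0.05,0,0,0],[-0.1,0,0,0.058,0,0,0],[-0.1,0,0,0.062,0,0,0],[-0.1,0,0,0.066,0,0,0],[-0.1,0,0,0.068,0,0,0],[-0.1,0,0,0.068,0,0,0]]'
```

```text
time: 13.65
eef_pos: [642.0, 141.4, 76.7]
tool_rot: [0.511, 0.86, 0.0, 0.0]
wrist_force: [-2.4, -0.6, 3.5]
grip_width: 0.609
finger_force: 15.0
```

Contact on the deck (Fz rises by 5 N at TCP 76.7), so sleeve1 is good. It goes to the bin.

```bash
python3 -m handwheel '[[-0.1,0,0,-0.05,0,0,0],[-0.1,0,0,-0.12,0,0,0],[-0.1,0,0,-0.2,0,0,0],[-0.1,0,0,-0.28,0,0,0],[-0.1,0,0,-0.28,0,0,0]]'
python3 - <<'E'
from h import *
go([(676,-271,185,70),(676,-271,120,70)])
E
```

```text
time: 14.15
eef_pos: [644.9, 142.0, 193.1]
tool_rot: [0.511, 0.86, 0.003, 0.003]
wrist_force: [0.6, -0.2, -2.3]
grip_width: 0.612
finger_force: 15.0
t 14.15 tcp [644.9 142.  193.1] close yaw 28.5 q [ 0.21  0.42  1.58  0.    1.13 -0.28] F [ 0.6 -0.2 -2.3] grip 56.3 15.0
(676, -271, 185, 70) -> [-0.944, -0.425, 0.019] [0.004, -0.006, 1.612]
(676, -271, 120, 70) -> [-0.944, -0.426, 0.181] [0.004, -0.006, 1.612]
```

```bash
sed -i 's/a=ref+w(np.deg2rad(ps)-ref); /a=ps_now+w(np.deg2rad(ps)-ps_now); print("q6",round(((ref-a)+np.pi)%(2*np.pi)-np.pi,2),end=" "); /' h.py
python3 - <<'E'
from h import *
go([(676,-271,185,70)])
E
python3 -m handwheel '[[-0.1,-0.1,-0.045,0.019,0,0,-0.05],[-0.1,-0.2,-0.09,0.019,0,0,-0.1],[-0.1,-0.3,-0.135,0.019,0,0,-0.15],[-0.1,-0.4,-0.18,0.019,0,0,-0.2],[-0.1,-0.5,-0.225,0.019,0,0,-0.25],[-0.1,-0.6,-0.27,0.019,0,0,-0.3],[-0.1,-0.7,-0.315,0.019,0,0,-0.36],[-0.1,-0.8,-0.36,0.019,0,0,-0.42],[-0.1,-0.9,-0.405,0.019,0,0,-0.47],[-0.1,-0.944,-0.426,0.019,0,0,-0.483],[-0.1,-0.944,-0.426,0.019,0,0,-0.483],[-0.1,-0.944,-0.426,0.019,0,0,-0.483],[-0.1,-0.944,-0.426,0.019,0,0,-0.483]]'
python3 - <<'E'
from h import *
a=snap("top","t5")[100:280,270:470];b=snap("side","s5")[180:360,270:450]
cv2.imwrite('pics/c5.png',np.hstack([cv2.resize(a,(400,360)),cv2.resize(b,(360,360))])[:,:,::-1])
go([(676,-271,120,70),(676,-271,31,70)])
E
```

```text
t 14.15 tcp [644.9 142.  193.1] close yaw 28.5 q [ 0.21  0.42  1.58  0.    1.13 -0.28] F [ 0.6 -0.2 -2.3] grip 56.3 15.0
q6 -1.6 (676, -271, 185, 70) -> [-0.944, -0.425, 0.019] [0.004, 0.003, -0.482]
time: 15.45
eef_pos: [672.3, -270.4, 179.7]
tool_rot: [0.173, 0.985, 0.0, -0.001]
wrist_force: [0.1, -0.2, -2.6]
grip_width: 0.609
finger_force: 15.0
t 15.55 tcp [ 672.7 -270.3  180.3] close yaw 70.1 q [-0.38  0.54  1.43  0.    1.18 -1.61] F [-0.4  0.7 -1.9] grip 56.2 15.0
q6 -1.6 (676, -271, 120, 70) -> [-0.009, 0.001, 0.151] [0.0, -0.0, 0.001]
q6 -1.6 (676, -271, 31, 70) -> [-0.009, 0.001, 0.373] [0.0, -0.0, 0.001]
```

View pics/c5.png

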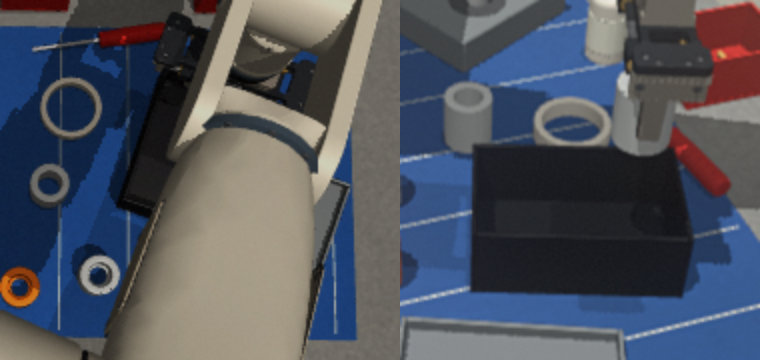

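```bash
python3 -m handwheel '[[-0.1,0,0,0.06,0,0,0],[-0.1,0,0,0.12,0,0,0],[-0.1,0,0,0.18,0,0,0],[-0.1,0,0,0.22,0,0,0],[-0.1,0,0,0.26,0,0,0],[-0.1,0,0,0.3,0,0,0],[-0.1,0,0,0.33,0,0,0],[-0.1,0,0,0.35,0,0,0],[-0.1,0,0,0.36,0,0,0],[-0.1,0,0,0.366,0,0,0],[-0.1,0,0,0.37,0,0,0],[-0.1,0,0,0.372,0,0,0],[-0.1,0,0,0.372,0,0,0]]'
```

```text
time: 16.85
eef_pos: [672.9, -271.9, 32.2]
tool_rot: [0.173, 0.985, -0.0, 0.0]
wrist_force: [0.6, -0.6, -2.6]
grip_width: 0.613
finger_force: 15.0
```

```bash
python3 -m handwheel '[[-0.1,0,0,0.002,0,0,0],[-0.1,0,0,0.003,0,0,0],[-0.1,0,0,0.003,0,0,0]]'
```

```text
time: 17.15
eef_pos: [673.0, -271.9, 31.8]
tool_rot: [0.173, 0.985, -0.0, 0.0]
wrist_force: [-1.4, 1.1, 5.0]
grip_width: 0.611
finger_force: 15.0
```

```bash
python3 -m handwheel '[[0.4,0,0,0,0,0,0],[0.4,0,0,0,0,0,0],[0.4,0,0,0,0,0,0],[0.4,0,0,-0.05,0,0,0],[0.4,0,0,-0.15,0,0,0],[0.4,0,0,-0.25,0,0,0],[0.4,0,0,-0.35,0,0,0],[0.6,0.05,0.06,-0.45,0,0,0],[0.6,0.15,0.16,-0.5,0,0,0],[0.6,0.25,0.26,-0.5,0,0,0],[0.6,0.35,0.36,-0.5,0,0,0],[0.6,0.45,0.46,-0.5,0,0,0],[0.6,0.55,0.56,-0.5,0,0,0],[0.6,0.65,0.66,-0.5,0,0,0],[0.6,0.7,0.75,-0.5,0,0,0],[0.6,0.7,0.75,-0.5,0,0,0]]'
python3 - <<'E'
from h import *
np.set_printoptions(precision=1,suppress=True)
sleeves()
a=snap("top","t6")[100:270,100:460];b=snap("side","s6")[120:360,170:430]
cv2.imwrite('pics/c6.png',np.vstack([cv2.resize(a,(720,300)),cv2.resize(b,(720,300))])[:,:,::-1])
go([(566.5,-61,150,70),(566.5,-61,26.5,70)])
E
```

```text
time: 18.75
eef_pos: [510.5, 108.3, 230.8]
tool_rot: [0.173, 0.985, 0.0, 0.0]
wrist_force: [0.4, 0.4, 0.5]
grip_width: 0.801
finger_force: 0.0
top 0.82 [420.3 -21.7] ratio 0.91 [215. 110.  27.]
top 0.77 [567.2 -62.3] ratio 0.74 [197. 195. 189.]
top 0.73 [ 264.9 -222.9] ratio 0.77 [ 37.   80.5 179. ]
top 0.72 [ 411.6 -243. ] ratio 0.84 [208. 105.  24.]
top 0.64 [ 438.2 -132.4] ratio 0.92 [176.5 174.5 172. ]
side 0.92 [ 439.  -134.6] ratio 0.98 [126. 127. 127.]
side 0.81 [ 683.9 -253. ] ratio 0.64 [125. 127. 125.]
side 0.75 [ 412.5 -244.5] ratio 0.96 [147.  81.  54.]
side 0.7 [ 264.5 -224.7] ratio 0.91 [ 45.  62. 111.]
side 0.67 [566.4 -62.5] ratio 0.94 [125. 127. 127.]
side 0.6 [421.7 -23.8] ratio 0.99 [147.  81.  53.]
t 19.05 tcp [512.2 105.1 230.6] close yaw 70.0 q [ 0.2  0.2  1.8 -0.   1.1 -1. ] F [ 0.3 -0.6 -0.3] grip 73.5 0.0
q6 -1.33 (566.5, -61, 150, 70) -> [-0.269, -0.344, 0.202] [-0.0, 0.0, 0.0]
q6 -1.33 (566.5, -61, 26.5, 70) -> [-0.269, -0.344, 0.51] [-0.0, 0.0, 0.0]h.py:21: RuntimeWarning: The iteration is not making good progress, as measured by the 
 improvement from the last ten iterations.
  return fsolve(lambda q:cpix(n,cyl(q[0],q[1],z))[0]-c,x0)
```

View pics/c6.png

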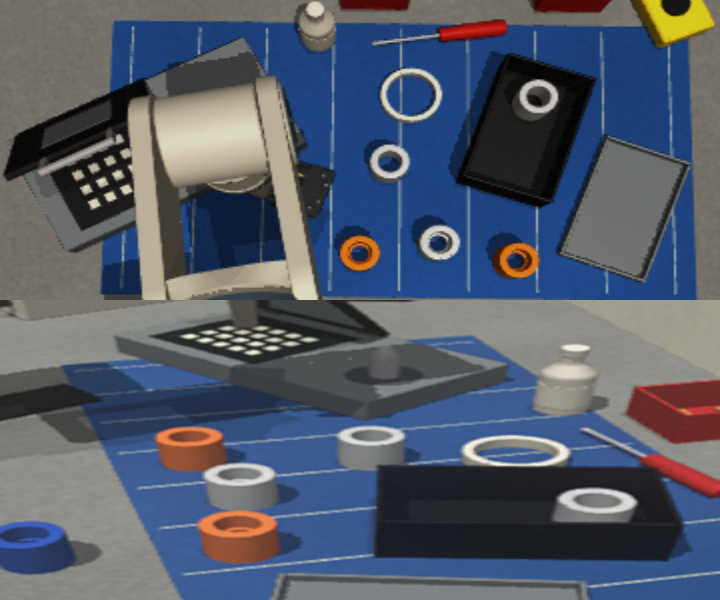

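Sleeve1 stands upright in the bin. Sleeve2 is unmoved at (567,-62), so I'll pick it up.

```bash
python3 -m handwheel '[[0.65,-0.08,-0.1,0.07,0,0,0],[0.65,-0.16,-0.2,0.13,0,0,0],[0.65,-0.24,-0.3,0.18,0,0,0],[0.65,-0.271,-0.347,0.23,0,0,0],[0.65,-0.271,-0.347,0.28,0,0,0],[0.65,-0.271,-0.347,0.33,0,0,0],[0.65,-0.271,-0.347,0.38,0,0,0],[0.65,-0.271,-0.347,0.43,0,0,0],[0.65,-0.271,-0.347,0.47,0,0,0],[0.65,-0.271,-0.347,0.5,0,0,0],[0.65,-0.271,-0.347,0.51,0,0,0],[0.65,-0.271,-0.347,0.51,0,0,0],[0.65,-0.271,-0.347,0.51,0,0,0],[-0.1,-0.271,-0.347,0.51,0,0,0],[-0.1,-0.271,-0.347,0.51,0,0,0],[-0.1,-0.271,-0.347,0.51,0,0,0],[-0.1,-0.271,-0.347,0.51,0,0,0],[-0.1,-0.271,-0.347,0.51,0,0,0]]'; python3 -m handwheel '[[-0.1,0,0,-0.1,0,0,0],[-0.1,0,0,-0.2,0,0,0],[-0.1,0,0,-0.3,0,0,0],[-0.1,0,0,-0.4,0,0,0],[-0.1,0,0,-0.4,0,0,0],[-0.1,0,0,-0.4,0,0,0]]'
python3 - <<'E'
from h import *
go([(642.2,141.5,187,28.5),(642.2,141.5,160,28.5)])
E
```

```text
time: 20.85
eef_pos: [566.7, -61.7, 27.1]
tool_rot: [0.173, 0.985, -0.0, 0.0]
wrist_force: [-0.9, -1.5, 5.3]
grip_width: 0.603
finger_force: 15.0
time: 21.45
eef_pos: [566.4, -61.5, 186.8]
tool_rot: [0.173, 0.985, 0.0, 0.001]
wrist_force: [-1.1, 0.3, -3.7]
grip_width: 0.604
finger_force: 15.0
t 21.45 tcp [566.4 -61.5 186.8] close yaw 70.0 q [-0.11  0.3   1.78  0.    1.06 -1.33] F [-1.1  0.3 -3.7] grip 55.6 15.0
q6 -0.28 (642.2, 141.5, 187, 28.5) -> [-0.005, 0.542, -0.0] [0.0, 0.001, 0.483]
q6 -0.28 (642.2, 141.5, 160, 28.5) -> [-0.005, 0.542, 0.067] [0.0, 0.001, 0.483]
```

```bash
python3 -m handwheel '[[-0.1,0,0.08,0,0,0,0.08],[-0.1,0,0.17,0,0,0,0.16],[-0.1,0,0.26,0,0,0,0.24],[-0.1,0,0.35,0,0,0,0.32],[-0.1,0,0.44,0,0,0,0.4],[-0.1,-0.005,0.52,0,0,0,0.46],[-0.1,-0.005,0.542,0,0,0,0.483],[-0.1,-0.005,0.542,0,0,0,0.483],[-0.1,-0.005,0.542,0.03,0,0,0.483],[-0.1,-0.005,0.542,0.06,0,0,0.483],[-0.1,-0.005,0.542,0.06,0,0,0.483],[-0.1,-0.005,0.542,0.06,0,0,0.483]]'
python3 - <<'E'
from h import *
go([(642.2,141.5,125,28.5),(642.2,141.5,104,28.5)])
E
```

```text
time: 22.65
eef_pos: [641.6, 140.6, 161.7]
tool_rot: [0.511, 0.859, -0.001, -0.001]
wrist_force: [0.4, 0.7, -2.6]
grip_width: 0.603
finger_force: 15.0
t 22.65 tcp [641.6 140.6 161.7] close yaw 28.5 q [ 0.21  0.45  1.61 -0.    1.08 -0.28] F [ 0.4  0.7 -2.6] grip 55.4 15.0
q6 -0.28 (642.2, 141.5, 125, 28.5) -> [0.001, 0.003, 0.092] [-0.001, -0.0, 0.0]
q6 -0.28 (642.2, 141.5, 104, 28.5) -> [0.001, 0.003, 0.144] [-0.001, -0.0, 0.0]
```

```bash
python3 -m handwheel '[[-0.1,0.001,0.002,0.025,0,0,0],[-0.1,0.001,0.002,0.045,0,0,0],[-0.1,0.001,0.002,0.06,0,0,0],[-0.1,0.001,0.002,0.075,0,0,0],[-0.1,0.001,0.002,0.09,0,0,0],[-0.1,0.001,0.002,0.09,0,0,0]]'; python3 -m handwheel '[[-0.1,0,0,0.015,0,0,0],[-0.1,0,0,0.03,0,0,0],[-0.1,0,0,0.04,0,0,0],[-0.1,0,0,0.045,0,0,0],[-0.1,0,0,0.05,0,0,0],[-0.1,0,0,0.053,0,0,0],[-0.1,0,0,0.053,0,0,0]]'
```

```text
time: 23.25
eef_pos: [642.0, 141.8, 125.4]
tool_rot: [0.511, 0.86, -0.001, -0.001]
wrist_force: [-1.1, -1.9, -3.4]
grip_width: 0.602
finger_force: 15.0
time: 23.95
eef_pos: [642.4, 141.6, 105.0]
tool_rot: [0.511, 0.86, -0.001, -0.0]
wrist_force: [-3.0, -5.1, -1.7]
grip_width: 0.603
finger_force: 15.0
```

```bash
python3 -m handwheel '[[-0.1,-0.001,-0.002,0,0,0,0],[-0.1,-0.001,-0.002,0.004,0,0,0],[-0.1,-0.001,-0.002,0.008,0,0,0],[-0.1,-0.001,-0.002,0.01,0,0,0],[-0.1,-0.001,-0.002,0.01,0,0,0]]'
```

```text
time: 24.45
eef_pos: [642.3, 141.5, 101.2]
tool_rot: [0.511, 0.86, 0.0, -0.0]
wrist_force: [-1.7, -3.0, -3.5]
grip_width: 0.604
finger_force: 15.0
```

Sleeve2 is past the reject height (underside about 74) with no upward force, so I continue to the deck.

```bash
python3 -m handwheel '[[-0.1,-0.001,0,0.01,0,0,0],[-0.1,-0.001,0,0.02,0,0,0],[-0.1,-0.001,0,0.03,0,0,0],[-0.1,-0.001,0,0.04,0,0,0],[-0.1,-0.001,0,0.05,0,0,0],[-0.1,-0.001,0,0.055,0,0,0],[-0.1,-0.001,0,0.059,0,0,0],[-0.1,-0.001,0,0.062,0,0,0],[-0.1,-0.001,0,0.062,0,0,0]]'
```

```text
time: 25.35
eef_pos: [642.6, 141.3, 77.2]
tool_rot: [0.511, 0.86, 0.0, 0.0]
wrist_force: [-2.1, -0.3, 2.9]
grip_width: 0.601
finger_force: 15.0
```

```bash
python3 -m handwheel '[[-0.1,0,0,-0.05,0,0,0],[-0.1,0,0,-0.12,0,0,0],[-0.1,0,0,-0.2,0,0,0],[-0.1,0,0,-0.28,0,0,0],[-0.1,0,0,-0.28,0,0,0],[-0.1,0,0,-0.28,0,0,0]]'
python3 - <<'E'
from h import *
go([(610.3,-247.3,185,70)])
E
```

```text
time: 25.95
eef_pos: [642.7, 141.2, 188.7]
tool_rot: [0.511, 0.86, 0.001, 0.001]
wrist_force: [-0.5, 0.0, -3.6]
grip_width: 0.603
finger_force: 15.0
t 25.95 tcp [642.7 141.2 188.7] close yaw 28.5 q [ 0.21  0.43  1.58  0.    1.13 -0.28] F [-0.5  0.  -3.6] grip 55.5 15.0
q6 -1.6 (610.3, -247.3, 185, 70) -> [-0.815, -0.535, 0.009] [0.001, 0.001, -0.483]
```

```bash
python3 -m handwheel '[[-0.1,-0.09,-0.06,0,0,0,-0.05],[-0.1,-0.18,-0.12,0,0,0,-0.1],[-0.1,-0.27,-0.18,0,0,0,-0.15],[-0.1,-0.36,-0.24,0,0,0,-0.2],[-0.1,-0.45,-0.3,0,0,0,-0.25],[-0.1,-0.54,-0.36,0,0,0,-0.3],[-0.1,-0.63,-0.42,0,0,0,-0.36],[-0.1,-0.72,-0.48,0,0,0,-0.42],[-0.1,-0.8,-0.53,0,0,0,-0.47],[-0.1,-0.815,-0.535,0,0,0,-0.483],[-0.1,-0.815,-0.535,0,0,0,-0.483],[-0.1,-0.815,-0.535,0,0,0,-0.483],[-0.1,-0.815,-0.535,0,0,0,-0.483]]'
python3 - <<'E'
from h import *
go([(610.3,-247.3,38,70),(610.3,-247.3,32.1,70)])
E
```

```text
time: 27.25
eef_pos: [610.0, -245.9, 187.9]
tool_rot: [0.173, 0.985, 0.0, -0.001]
wrist_force: [-1.3, 0.2, -2.5]
grip_width: 0.607
finger_force: 15.0
t 27.25 tcp [ 610.  -245.9  187.9] close yaw 70.1 q [-0.39  0.43  1.58  0.    1.13 -1.61] F [-1.3  0.2 -2.5] grip 55.8 15.0
q6 -1.6 (610.3, -247.3, 38, 70) -> [-0.002, -0.003, 0.375] [0.0, -0.001, 0.001]
q6 -1.6 (610.3, -247.3, 32.1, 70) -> [-0.002, -0.003, 0.39] [0.0, -0.001, 0.001]
```

```bash
python3 -m handwheel '[[-0.1,-0.002,-0.003,0.07,0,0,0],[-0.1,-0.002,-0.003,0.14,0,0,0],[-0.1,-0.002,-0.003,0.2,0,0,0],[-0.1,-0.002,-0.003,0.25,0,0,0],[-0.1,-0.002,-0.003,0.29,0,0,0],[-0.1,-0.002,-0.003,0.33,0,0,0],[-0.1,-0.002,-0.003,0.355,0,0,0],[-0.1,-0.002,-0.003,0.37,0,0,0],[-0.1,-0.002,-0.003,0.38,0,0,0],[-0.1,-0.002,-0.003,0.385,0,0,0],[-0.1,-0.002,-0.003,0.389,0,0,0],[-0.1,-0.002,-0.003,0.391,0,0,0],[-0.1,-0.002,-0.003,0.391,0,0,0]]'
```

```text
time: 28.55
eef_pos: [610.6, -249.1, 32.5]
tool_rot: [0.173, 0.985, -0.0, 0.0]
wrist_force: [-0.2, 0.2, -2.7]
grip_width: 0.604
finger_force: 15.0
```

```bash
python3 -m handwheel '[[-0.1,0,0,0.001,0,0,0],[-0.1,0,0,0.002,0,0,0],[-0.1,0,0,0.003,0,0,0],[-0.1,0,0,0.003,0,0,0]]'
```

```text
time: 28.95
eef_pos: [610.7, -249.0, 32.2]
tool_rot: [0.173, 0.985, -0.0, 0.0]
wrist_force: [-3.5, 0.6, 7.3]
grip_width: 0.605
finger_force: 15.0
```

```bash
python3 -m handwheel '[[0.4,0,0,0,0,0,0],[0.4,0,0,0,0,0,0],[0.4,0,0,0,0,0,0],[0.4,0,0,-0.05,0,0,0],[0.4,0,0,-0.15,0,0,0],[0.4,0,0,-0.25,0,0,0],[0.4,0,0,-0.35,0,0,0],[0.6,0.05,0.06,-0.45,0,0,0],[0.6,0.12,0.16,-0.5,0,0,0],[0.6,0.19,0.26,-0.5,0,0,0],[0.6,0.26,0.36,-0.5,0,0,0],[0.6,0.33,0.46,-0.5,0,0,0],[0.6,0.4,0.56,-0.5,0,0,0],[0.6,0.47,0.66,-0.5,0,0,0],[0.6,0.54,0.75,-0.5,0,0,0],[0.6,0.54,0.75,-0.5,0,0,0]]'
python3 - <<'E'
from h import *
np.set_printoptions(precision=1,suppress=True)
sleeves()
a=snap("top","t7")[100:270,100:460];b=snap("side","s7")[120:360,170:430]
cv2.imwrite('pics/c7.png',np.vstack([cv2.resize(a,(720,300)),cv2.resize(b,(720,300))])[:,:,::-1])
go([(438.5,-133.5,150,28.5),(438.5,-133.5,26.5,28.5)])
E
```

```text
time: 30.55
eef_pos: [508.2, 111.1, 231.1]
tool_rot: [0.171, 0.985, 0.001, -0.0]
wrist_force: [0.5, -0.5, 0.1]
grip_width: 0.801
finger_force: 0.0
top 0.83 [420.2 -21.8] ratio 0.88 [215.  112.5  27. ]
top 0.83 [ 263.4 -222.7] ratio 0.8 [ 37.  81. 177.]
top 0.73 [ 674.8 -271.1] ratio 0.83 [88. 85. 84.]
top 0.7 [ 612.2 -249.3] ratio 0.88 [114.5 111.5 108. ]
top 0.66 [ 411.6 -243.2] ratio 0.86 [205. 101.  25.]
top 0.64 [ 437.3 -133.6] ratio 0.82 [201.5 199.5 193.5]
side 0.96 [ 619.7 -231.5] ratio 0.71 [126. 127. 126.]
side 0.9 [ 264.9 -225.4] ratio 0.99 [ 45.  62. 110.]
side 0.87 [ 411.5 -245.4] ratio 0.97 [146.  81.  54.]
side 0.77 [ 682.9 -253.8] ratio 0.71 [124. 125. 124.]
side 0.77 [ 438.8 -135.5] ratio 0.93 [125. 126. 126.]
side 0.61 [421.  -23.7] ratio 0.98 [146.  80.  52.]
t 30.85 tcp [510.3 105.6 230.9] close yaw 69.9 q [ 0.2  0.2  1.8 -0.   1.1 -1. ] F [ 0.3 -0.8 -0.1] grip 73.5 0.0
q6 -0.79 (438.5, -133.5, 150, 28.5) -> [-0.036, -0.623, 0.202] [-0.0, 0.0, 0.482]
q6 -0.79 (438.5, -133.5, 26.5, 28.5) -> [-0.036, -0.623, 0.511] [-0.0, 0.0, 0.482]h.py:21: RuntimeWarning: The iteration is not making good progress, as measured by the 
 improvement from the last ten iterations.
  return fsolve(lambda q:cpix(n,cyl(q[0],q[1],z))[0]-c,x0)
```

View pics/c7.png

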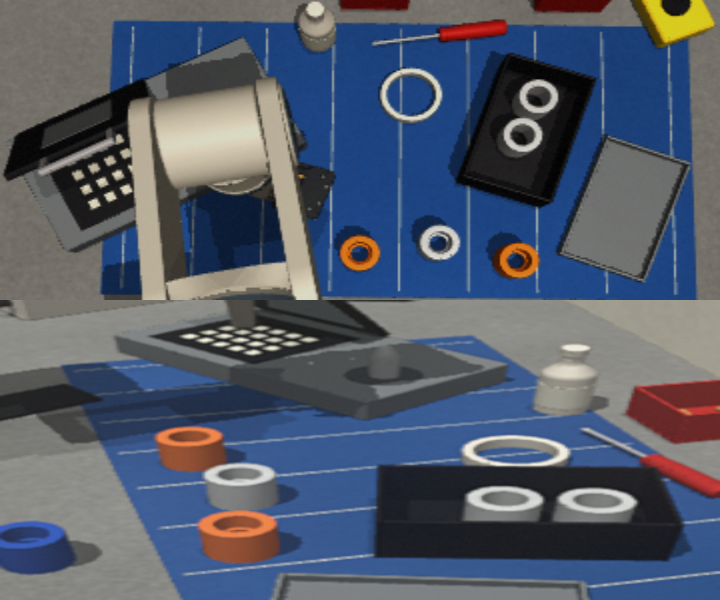

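Both good sleeves stand in the bin, and sleeve3 is unmoved at (438,-134.5), between the orange look-alikes.

```bash
python3 -m handwheel '[[0.65,0,-0.1,0.05,0,0,0.08],[0.65,-0.01,-0.2,0.08,0,0,0.16],[0.65,-0.02,-0.3,0.1,0,0,0.24],[0.65,-0.03,-0.4,0.12,0,0,0.32],[0.65,-0.036,-0.5,0.15,0,0,0.4],[0.65,-0.036,-0.6,0.18,0,0,0.46],[0.65,-0.036,-0.626,0.21,0,0,0.482],[0.65,-0.036,-0.626,0.26,0,0,0.482],[0.65,-0.036,-0.626,0.32,0,0,0.482],[0.65,-0.036,-0.626,0.38,0,0,0.482],[0.65,-0.036,-0.626,0.43,0,0,0.482],[0.65,-0.036,-0.626,0.47,0,0,0.482],[0.65,-0.036,-0.626,0.5,0,0,0.482],[0.65,-0.036,-0.626,0.511,0,0,0.482],[0.65,-0.036,-0.626,0.511,0,0,0.482],[-0.1,-0.036,-0.626,0.511,0,0,0.482],[-0.1,-0.036,-0.626,0.511,0,0,0.482],[-0.1,-0.036,-0.626,0.511,0,0,0.482],[-0.1,-0.036,-0.626,0.511,0,0,0.482],[-0.1,-0.036,-0.626,0.511,0,0,0.482]]'; python3 -m handwheel '[[-0.1,0,0,-0.1,0,0,0],[-0.1,0,0,-0.2,0,0,0],[-0.1,0,0,-0.3,0,0,0],[-0.1,0,0,-0.4,0,0,0],[-0.1,0,0,-0.4,0,0,0],[-0.1,0,0,-0.4,0,0,0]]'
python3 - <<'E'
from h import *
go([(642.2,141.3,187,28.5),(642.2,141.3,160,28.5)])
E
```

```text
time: 32.85
eef_pos: [438.4, -133.7, 27.2]
tool_rot: [0.51, 0.86, 0.0, 0.001]
wrist_force: [-0.9, 0.1, 6.6]
grip_width: 0.616
finger_force: 15.0
time: 33.45
eef_pos: [438.0, -133.5, 186.8]
tool_rot: [0.51, 0.86, 0.0, 0.001]
wrist_force: [-0.5, -0.4, -2.8]
grip_width: 0.618
finger_force: 15.0
t 33.45 tcp [ 438.  -133.5  186.8] close yaw 28.6 q [-0.3   0.12  2.01 -0.    1.01 -0.8 ] F [-0.5 -0.4 -2.8] grip 56.8 15.0
q6 -0.28 (642.2, 141.3, 187, 28.5) -> [0.358, 0.777, -0.0] [0.001, 0.001, 0.001]
q6 -0.28 (642.2, 141.3, 160, 28.5) -> [0.358, 0.777, 0.067] [0.001, 0.001, 0.001]
```

```bash
python3 -m handwheel '[[-0.1,0.05,0.1,0,0,0,0],[-0.1,0.09,0.2,0,0,0,0],[-0.1,0.14,0.3,0,0,0,0],[-0.1,0.18,0.4,0,0,0,0],[-0.1,0.23,0.5,0,0,0,0],[-0.1,0.28,0.6,0,0,0,0],[-0.1,0.32,0.7,0,0,0,0],[-0.1,0.35,0.76,0,0,0,0],[-0.1,0.358,0.777,0,0,0,0],[-0.1,0.358,0.777,0,0,0,0],[-0.1,0.358,0.777,0.03,0,0,0],[-0.1,0.358,0.777,0.06,0,0,0],[-0.1,0.358,0.777,0.06,0,0,0],[-0.1,0.358,0.777,0.06,0,0,0]]'
python3 - <<'E'
from h import *
go([(642.2,141.3,125,28.5),(642.2,141.3,104,28.5)])
E
```

```text
time: 34.85
eef_pos: [641.5, 140.2, 161.9]
tool_rot: [0.511, 0.86, -0.001, -0.0]
wrist_force: [-0.3, -0.3, -2.1]
grip_width: 0.615
finger_force: 15.0
t 34.85 tcp [641.5 140.2 161.9] close yaw 28.6 q [ 0.21  0.45  1.61 -0.    1.08 -0.29] F [-0.3 -0.3 -2.1] grip 56.6 15.0
q6 -0.28 (642.2, 141.3, 125, 28.5) -> [0.001, 0.003, 0.092] [-0.001, -0.0, 0.001]
q6 -0.28 (642.2, 141.3, 104, 28.5) -> [0.001, 0.003, 0.145] [-0.001, -0.0, 0.001]
```

```bash
python3 -m handwheel '[[-0.1,0.001,0.002,0.025,0,0,0],[-0.1,0.001,0.002,0.045,0,0,0],[-0.1,0.001,0.002,0.06,0,0,0],[-0.1,0.001,0.002,0.075,0,0,0],[-0.1,0.001,0.002,0.09,0,0,0],[-0.1,0.001,0.002,0.09,0,0,0]]'; python3 -m handwheel '[[-0.1,0,0,0.015,0,0,0],[-0.1,0,0,0.03,0,0,0],[-0.1,0,0,0.04,0,0,0],[-0.1,0,0,0.045,0,0,0],[-0.1,0,0,0.047,0,0,0],[-0.1,0,0,0.047,0,0,0]]'
```

```text
time: 35.45
eef_pos: [642.0, 141.7, 125.4]
tool_rot: [0.51, 0.86, -0.001, -0.001]
wrist_force: [-0.6, -0.1, -3.2]
grip_width: 0.614
finger_force: 15.0
time: 36.05
eef_pos: [642.1, 141.2, 108.2]
tool_rot: [0.51, 0.86, -0.001, -0.0]
wrist_force: [-5.1, -5.1, 6.3]
grip_width: 0.612
finger_force: 15.0
```

Contact comes with the underside about 31 mm above the deck. To tell a ridge from a side jam, I'll let go briefly and see whether it slides.

```bash
python3 -m handwheel '[[0.4,0,0,0,0,0,0],[0.4,0,0,0,0,0,0],[0.4,0,0,0,0,0,0],[0.4,0,0,0,0,0,0]]'
python3 - <<'E'
from h import *
a=snap("side","s8")[90:210,230:390]
cv2.imwrite('pics/c8.png',cv2.resize(a,None,fx=4,fy=4)[:,:,::-1])
for z in(50,80): print(z,proj("side",cyl(642.3,141.4,z)).min(0),proj("side",cyl(642.3,141.4,z)).max(0))
E
```

```text
time: 36.45
eef_pos: [643.0, 142.1, 107.9]
tool_rot: [0.51, 0.86, 0.0, 0.0]
wrist_force: [-0.8, -0.0, -0.0]
grip_width: 0.698
finger_force: 0.0
50 [297.66818499 153.17456543] [319.48911513 185.55671261]
80 [297.66395378 143.10840939] [319.80785606 175.93079215]
```

View pics/c8.png

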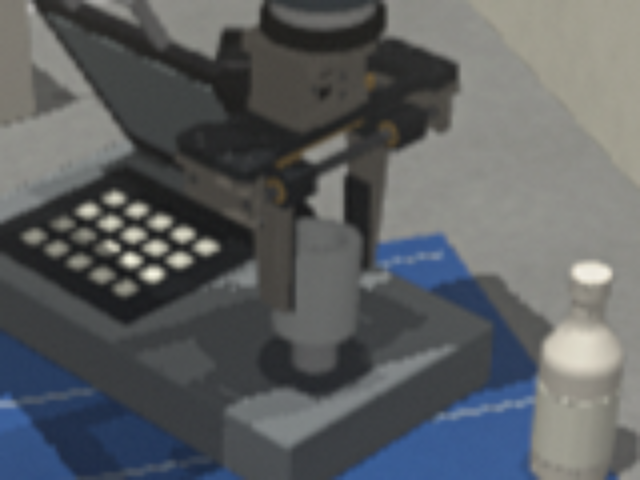

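Released, the sleeve stays up with its bottom edge at row 176, i.e. 30 mm above the deck. Sleeve3 is a reject and goes to the tray.

```bash
python3 -m handwheel '[[-0.1,0,0,0,0,0,0],[-0.1,0,0,0,0,0,0],[-0.1,0,0,0,0,0,0],[-0.1,0,0,0,0,0,0],[-0.1,0,0,-0.05,0,0,0],[-0.1,0,0,-0.12,0,0,0],[-0.1,0,0,-0.2,0,0,0],[-0.1,0,0,-0.2,0,0,0],[-0.1,0,0,-0.2,0,0,0]]'
python3 - <<'E'
from h import *
go([(500.5,-404.5,188,70),(566,-150,188,50)])
E
```

```text
time: 37.4
eef_pos: [643.1, 142.0, 187.7]
tool_rot: [0.51, 0.86, 0.001, 0.001]
wrist_force: [-0.4, 0.3, -3.3]
grip_width: 0.623
finger_force: 14.8
t 37.4 tcp [643.1 142.  187.7] close yaw 28.6 q [ 0.21  0.43  1.58  0.    1.13 -0.28] F [-0.4  0.3 -3.3] grip 57.3 14.8
q6 -1.9 (500.5, -404.5, 188, 70) -> [-1.029, -0.967, -0.002] [0.001, 0.001, -0.482]
q6 -1.13 (566, -150, 188, 50) -> [-0.548, -0.519, -0.001] [0.001, 0.0, -0.249]
```

```bash
python3 -m handwheel '[[-0.1,-0.07,-0.065,0,0,0,-0.03],[-0.1,-0.14,-0.13,0,0,0,-0.06],[-0.1,-0.21,-0.2,0,0,0,-0.1],[-0.1,-0.28,-0.265,0,0,0,-0.13],[-0.1,-0.36,-0.34,0,0,0,-0.16],[-0.1,-0.44,-0.415,0,0,0,-0.2],[-0.1,-0.52,-0.49,0,0,0,-0.24],[-0.1,-0.6,-0.564,0,0,0,-0.28],[-0.1,-0.68,-0.64,0,0,0,-0.32],[-0.1,-0.76,-0.714,0,0,0,-0.36],[-0.1,-0.84,-0.79,0,0,0,-0.4],[-0.1,-0.92,-0.865,0,0,0,-0.44],[-0.1,-0.98,-0.93,0,0,0,-0.47],[-0.1,-1,-0.967,0,0,0,-0.482],[-0.1,-1,-0.967,0,0,0,-0.482],[-0.1,-1,-0.967,0,0,0,-0.482],[-0.1,-1,-0.967,0,0,0,-0.482]]'
python3 - <<'E'
from h import *
go([(500.5,-404.5,40,70),(500.5,-404.5,33,70)])
E
```

```text
time: 39.1
eef_pos: [494.9, -393.4, 186.8]
tool_rot: [0.173, 0.985, 0.001, -0.001]
wrist_force: [0.4, 0.1, -2.4]
grip_width: 0.625
finger_force: 14.9
t 39.1 tcp [ 494.9 -393.4  186.8] close yaw 70.1 q [-0.67  0.39  1.64  0.    1.11 -1.9 ] F [ 0.4  0.1 -2.4] grip 57.5 14.9
q6 -1.9 (500.5, -404.5, 40, 70) -> [-0.023, -0.022, 0.367] [0.001, -0.001, 0.001]
q6 -1.9 (500.5, -404.5, 33, 70) -> [-0.023, -0.022, 0.385] [0.001, -0.001, 0.001]
```

```bash
python3 -m handwheel '[[-0.1,-0.023,-0.022,0.07,0,0,0],[-0.1,-0.023,-0.022,0.14,0,0,0],[-0.1,-0.023,-0.022,0.2,0,0,0],[-0.1,-0.023,-0.022,0.25,0,0,0],[-0.1,-0.023,-0.022,0.29,0,0,0],[-0.1,-0.023,-0.022,0.33,0,0,0],[-0.1,-0.023,-0.022,0.355,0,0,0],[-0.1,-0.023,-0.022,0.37,0,0,0],[-0.1,-0.023,-0.022,0.378,0,0,0],[-0.1,-0.023,-0.022,0.382,0,0,0],[-0.1,-0.023,-0.022,0.384,0,0,0],[-0.1,-0.023,-0.022,0.384,0,0,0]]'
```

```text
time: 40.3
eef_pos: [500.9, -406.5, 35.3]
tool_rot: [0.173, 0.985, -0.0, 0.001]
wrist_force: [0.1, 0.9, 4.6]
grip_width: 0.618
finger_force: 14.9
```

```bash
python3 -m handwheel '[[0.1,0,0,0,0,0,0],[0.4,0,0,0,0,0,0],[0.4,0,0,0,0,0,0],[0.4,0,0,0,0,0,0],[0.4,0,0,0,0,0,0],[0.4,0,0,-0.05,0,0,0],[0.4,0,0,-0.15,0,0,0],[0.4,0,0,-0.25,0,0,0],[0.4,0,0,-0.35,0,0,0],[0.4,0.08,0.08,-0.45,0,0,0],[0.4,0.16,0.16,-0.5,0,0,0],[0.4,0.24,0.24,-0.5,0,0,0],[0.4,0.32,0.32,-0.5,0,0,0],[0.4,0.4,0.4,-0.5,0,0,0],[0.4,0.48,0.48,-0.5,0,0,0],[0.4,0.56,0.56,-0.5,0,0,0],[0.4,0.64,0.64,-0.5,0,0,0],[0.4,0.72,0.72,-0.5,0,0,0],[0.4,0.72,0.72,-0.5,0,0,0]]'
python3 - <<'E'
from h import *
np.set_printoptions(precision=1,suppress=True)
sleeves(); go([])
a=snap("top","t9");b=snap("side","s9")
cv2.imwrite('pics/c9.png',np.hstack([cv2.resize(a[90:330,80:480],(400,300)),cv2.resize(b[60:420],(400,300))])[:,:,::-1])
E
```

```text
time: 42.2
eef_pos: [325.4, -33.6, 233.9]
tool_rot: [0.171, 0.985, 0.001, -0.001]
wrist_force: [-0.1, -0.1, 1.0]
grip_width: 0.698
finger_force: 0.0
top 0.89 [ 611.7 -248.9] ratio 0.88 [126. 122. 118.]
top 0.83 [ 264.4 -222.9] ratio 0.87 [ 41.  83. 165.]
top 0.82 [ 675.8 -274. ] ratio 0.82 [111. 110. 106.]
top 0.74 [ 411.7 -243.8] ratio 0.82 [228. 119.  27.]
top 0.7 [420.3 -20.7] ratio 0.93 [160.  68.  18.]
top 0.65 [591.3 274.7] ratio 23.67 [105. 103.  99.]
top 0.55 [ 502.8 -406.5] ratio 1.04 [99. 98. 94.]
side 0.86 [ 502.7 -404.9] ratio 0.96 [126. 128. 126.]
side 0.84 [ 413.1 -244.1] ratio 0.91 [150.  82.  55.]
side 0.78 [ 264.5 -225.5] ratio 0.93 [ 46.  63. 113.]
side 0.68 [ 683.9 -253.8] ratio 0.68 [127. 129. 128.]
side 0.68 [421.4 -24.9] ratio 0.98 [122.  68.  47.]
side 0.61 [ 619.4 -230.8] ratio 0.67 [129. 131. 130.]
t 42.4 tcp [328.6 -37.6 234.4] close yaw 70.0 q [-0.1 -0.2  2.2 -0.   1.1 -1.3] F [-0.6 -0.2  0.2] grip 64.3 0.0h.py:21: RuntimeWarning: The iteration is not making good progress, as measured by the 
 improvement from the last ten iterations.
  return fsolve(lambda q:cpix(n,cyl(q[0],q[1],z))[0]-c,x0)
```

View pics/c9.png

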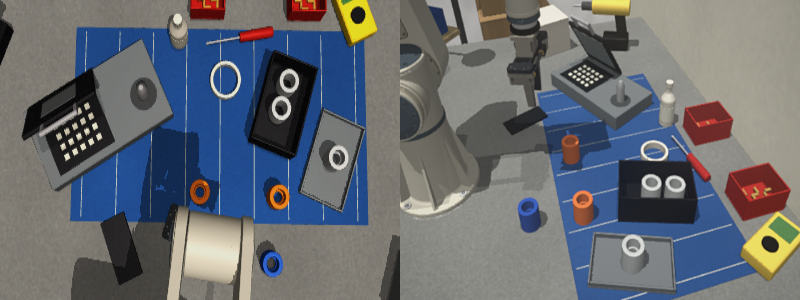

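View pics/s9.png

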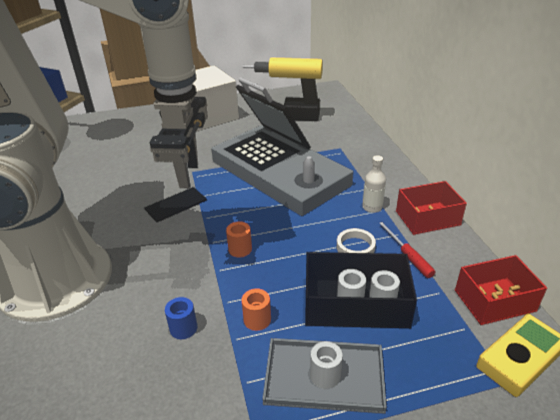

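All three sleeves stand where they should: two in the bin near (351,283) and (385,285), one in the tray near (326,365). The bystanders and look-alikes are unmoved. Last, a numerical check of the lid angle against its silhouette.

Run:
```python
from h import *
c,s=np.cos(np.deg2rad(28.5)),np.sin(np.deg2rad(28.5)); X=np.array([c,s,0]);Y=np.array([-s,c,0]);Z=np.array([0,0,1.])
for n in("top","side"):
    cams.camera(n); D=spotter.trace(n,"display")
    if not D: print(n,"none"); continue
    m=D[0]["mask"].astype(np.uint8); print(n,D[0]["conf"],m.sum(),np.array(D[0]["xy"]).round())
    for hz in(50,57):
      out=[]
      for A in np.arange(0.9,1.2,0.03):
        H=np.array([434.8+234.4*c,262+234.4*s,hz]); e=-X*np.cos(A)+Z*np.sin(A); nn=X*np.sin(A)+Z*np.cos(A)
        P_=[H+e*l+Y*w+nn*t for l in(0,190) for w in(-100,100) for t in(-0,12)]
        r=np.zeros_like(m); cv2.fillConvexPoly(r,cv2.convexHull(proj(n,P_).round().astype(np.int32)),1)
        for w in(-46,46):
            q=proj(n,[H+e*190+Y*w+nn*6,H+e*235+Y*w+nn*6]).round().astype(int); cv2.line(r,q[0].tolist(),q[1].tolist(),1,3)
        q=proj(n,[H+e*235-Y*46+nn*6,H+e*235+Y*46+nn*6]).round().astype(int); cv2.line(r,q[0].tolist(),q[1].tolist(),1,4)
        out.append((round(A,2),round((r&m).sum()/(r|m).sum(),3)))
      print(hz,out)
```

```text
top 0.97 1896 [138. 174.]
50 [(np.float64(0.9), np.float64(0.644)), (np.float64(0.93), np.float64(0.684)), (np.float64(0.96), np.float64(0.736)), (np.float64(0.99), np.float64(0.789)), (np.float64(1.02), np.float64(0.878)), (np.float64(1.05), np.float64(0.916)), (np.float64(1.08), np.float64(0.822)), (np.float64(1.11), np.float64(0.701)), (np.float64(1.14), np.float64(0.585)), (np.float64(1.17), np.float64(0.483))]
57 [(np.float64(0.9), np.float64(0.645)), (np.float64(0.93), np.float64(0.699)), (np.float64(0.96), np.float64(0.748)), (np.float64(0.99), np.float64(0.79)), (np.float64(1.02), np.float64(0.873)), (np.float64(1.05), np.float64(0.85)), (np.float64(1.08), np.float64(0.751)), (np.float64(1.11), np.float64(0.636)), (np.float64(1.14), np.float64(0.542)), (np.float64(1.17), np.float64(0.426))]
side 0.94 1785 [270. 118.]
50 [(np.float64(0.9), np.float64(0.541)), (np.float64(0.93), np.float64(0.635)), (np.float64(0.96), np.float64(0.709)), (np.float64(0.99), np.float64(0.757)), (np.float64(1.02), np.float64(0.869)), (np.float64(1.05), np.float64(0.85)), (np.float64(1.08), np.float64(0.758)), (np.float64(1.11), np.float64(0.71)), (np.float64(1.14), np.float64(0.671)), (np.float64(1.17), np.float64(0.634))]
57 [(np.float64(0.9), np.float64(0.624)), (np.float64(0.93), np.float64(0.69)), (np.float64(0.96), np.float64(0.761)), (np.float64(0.99), np.float64(0.85)), (np.float64(1.02), np.float64(0.84)), (np.float64(1.05), np.float64(0.752)), (np.float64(1.08), np.float64(0.705)), (np.float64(1.11), np.float64(0.666)), (np.float64(1.14), np.float64(0.626)), (np.float64(1.17), np.float64(0.571))]
```

The lid angle comes out at about 1.03–1.05 rad, roughly 60°, so I'm handing the job in.

```bash
python3 -c "from plant import close_job; print(close_job())"
```

```text
the job is handed in; nothing more can be done
None
```

The job is handed in: the display stands at about 60°, sleeves 1 and 2 slid down to the deck and stand in the deep bin, sleeve 3 stopped about 30 mm up and stands upright on the tray (there was no fourth sleeve), and nothing else on the bench was moved.

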